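# Copy a sample angle with a hinged blade, lock it and seat the next block to it

### The job

On the angle jig, swing the stiffly hinged steel blade until it is pressed firmly flush against the front face of the wooden sample piece that is screwed down there, then lock it by turning the clamping lever on the pivot clockwise all the way to its stop. Then lay the loose pine block flat on the jig plate along the front of the other arm of the locked blade, push it fully home so that its long side is flush with the blade and its end is against the stop lug, and let go. Press on sample and blade with about 5 N, never over 15 N, keep the blade at the copied angle, and leave the other things where they are.

Things in the scene. Friction and masses are not known exactly. Their poses are not given: they have to be found in the camera images.
- jig: angle jig: a fixed aluminium plate 200 x 350 x 8 mm on the table. Origin on the pivot axis at the plate's underside; z up. The plate reaches x from -110 to +90 mm and y from -175 to +175 mm; its top is at z = 8 mm. The front edge (-x) faces the robot.
- sample: brown wooden sample piece 36 x 80 x 26 mm with two slotted screws, fixed on the plate behind the blade's +y arm. Origin on the pivot axis at the plate's top (not in the wood): the wood reaches x 7 to 43, y 45 to 125, z 0 to 26 mm. Its front face (x = 7 mm, facing -x) gives the angle; the blade is flush with it when both y axes are parallel.
- blade: steel bar 14 mm wide (x -7 to 7 mm), y -160 to 128 mm, z 9 to 23.5 mm, with a round hub of radius 34 mm at the pivot (top 24 mm). Origin on the pivot axis at the jig's underside, y along the bar. Its hinge is stiff: unlocked it needs 0.4 N m (4 N at 95 mm) just to swing, and stays where left; locked it resists 1.4 N m, but slips from about 1.8 N m.
- blade_pivot (a joint): angle of the blade on the jig, rad (-0.7 to 0.5): 0 with the blade's y along the jig's y; grows clockwise seen from above (the +y arm moves to +x, away from the robot, toward the sample). At the start the +y arm stands in front of the sample, clear of it.
- lock_lever (a joint): angle of the black clamping lever, rad: 0 with the lever pointing along the jig's -x, grows clockwise seen from above (toward the jig's +y) to its stop at 1.4, where the blade is locked; it begins to grip at about 0.65. It stays where it is left and turns about the pivot axis against 0.35 to 0.6 N m.
- lever_end (a point): centre of the ball (17 mm diameter) at the lever's outer end, 74 mm from the pivot axis and 54.5 mm above the jig's underside. The lever arm is a round bar 11 mm thick, its axis rising from 48 mm height at the hub to 54 mm near the ball; the lever's hub is 26 mm across and reaches up to 60 mm.
- pine_block: loose pale pine block 45 x 110 x 40 mm (x, y, z), about 0.11 kg, lying on the table at the robot's right. Origin at the centre of its underside, y along its length.
- block_seat (a point): point on the plate's top, fixed to the blade, where the pine block's origin is when home: x = -29.5, y = -100, z = 8 mm in the blade's frame, on the -x side of the -y arm. Axes parallel to the blade's. The block's long axis then lies along y.
- stop_lug (a point): middle of the stop lug's inner face, at x = -17, y = -155, z = 16 mm in the blade's frame. The lug is 12 mm thick, as high as the bar, and sticks out 20 mm to -x from the end of the -y arm; the block's end butts against it.
- loose_bracket: bystander: slotted black bracket 50 x 95 x 36 mm left of the jig; leave it alone
- saddle: bystander: black moulded saddle block 40 x 90 x 40 mm behind the pine block; leave it alone
- driver: bystander: screwdriver with yellow handle, 208 mm long, right of the pine block; leave it alone
There are look-alikes about, which are no part of the job. Leave any green or turquoise look-alike of the pine_block alone.

How it is judged:
On the way, in this order (a step that is already met when the one before it is completed fails the run):
1. blade pressed flush (within 1.5 degrees, more than 3 N) against the sample, lever not yet turned (angle between the y axis of blade and the y axis of sample, either way round below 0.026 rad and contact force between blade and sample above 3 N and value of joint lock_lever below 0.6 rad), for 0.3 s.
2. lever turned to its stop with the blade still at the sample's angle (within 1.5 degrees) (value of joint lock_lever above 1.25 rad and angle between the y axis of blade and the y axis of sample, either way round below 0.026 rad), for 0.2 s.
3. pine block pressed home (more than 1 N) with its side flush on the locked blade and its end at the lug (contact force between pine_block and blade above 1 N and x of pine_block in the frame of blade between -0.032 and -0.027 m and y of pine_block in the frame of blade between -0.103 and -0.097 m and angle between the y axis of pine_block and the y axis of blade, either way round below 0.03 rad), for 0.2 s.
At the end, for the whole second after the job is handed in: The lever is at its stop (above 1.25 rad), the blade is parallel to the sample's face within 1.5 degrees, and the pine block lies flat and still on the plate, its side within 2.5 mm of flush with the blade and within 1.7 degrees of parallel, its end within 3 mm of the stop lug (all of step 2 and x of pine_block in the frame of blade between -0.032 and -0.027 m and y of pine_block in the frame of blade between -0.103 and -0.097 m and z of pine_block in the frame of jig below 0.011 m and angle between the y axis of pine_block and the y axis of blade, either way round below 0.03 rad and angle between pine_block's own z axis and vertical below 0.05 rad and linear speed of pine_block below 0.01 m/s); the robot touches nothing.
It fails at once if the blade is pressed on the sample with more than 15 N (contact force between blade and sample above 15 N).
It fails at once if the pine block is pressed on the blade with more than 15 N (contact force between pine_block and blade above 15 N).
It fails at once if a bystander (bracket, saddle block, screwdriver) is moved by more than 30 mm (distance of any of loose_bracket, saddle, driver from where it was at the start of the episode above 0.03 m).
It also fails if it takes over 72 s, if anything falls off the work surface, if the arm or the gripper's body presses on something with over 40 N, if the wrist force passes 120 N, or if a joint passes its speed limit or range.

### The arm

A 7-joint arm with a two-finger parallel gripper is mounted at the origin on a cart in front of the work surface, level with it; the furniture and walls round the work are solid. World frame = base frame: x ahead of the robot, y to its left, z up, the work surface at z = 0. Lengths are in m, angles in rad, forces in N, time in s.
With the tool pointing down it reaches from about 0.4 to 0.85 m from the base axis. Payload 10.4 kg.
Tool frame: the origin (TCP) lies between the finger pads; the fingertips stand tcp_to_tips ahead of it and the grasp point (between the pads) lies 8 mm behind it (tcp_to_tips is the distance from the TCP to the fingertips, in m); z points along the fingers, y is the line along which they close (so a half turn about z gives the same grasp; the last joint's range is limited). The gripper opens to 85 mm and grips with 20 to 120 N. Pads are 22 mm wide; open, the fingers measure 114 mm over their backs; the gripper's body (76 mm by 85 mm) begins 54 mm behind the grasp point. The pads swing forward as they close: fully open they stand 13 mm farther back than shut.
Start: joints at [-1.26, 0.332, -0.065, 1.46, 0.022, 1.35, -0.088], TCP at [0.205, 0.591, 0.242] pointing down, gripper open.
Joint ranges: [-2.6, 2.6], [-0.5, 2.12], [-1.47, 1.34], [0.16, 2.42], [-1.27, 4.41], [0.06, 2.06], [-2.6, 2.6]. Speed limits (rad/s): [2.22, 2.22, 2.79, 2.79, 3.14, 3.14, 3.14].

### API

Orientations are given as a unit quaternion [x, y, z, w].
In Python, from workcell import * gives the robot as it stands.
- The arm moves only by the tool apply_moves, never from a script. Its argument "rows" is a list of rows, each an object of numbers: "x", "y", "z": the shift along the tool's x, y, z in mm; "ax", "ay", "az": the turn, a rotation vector about the tool's x, y, z in degrees; "gripper": the closure, from 0 (fully open) to 1 (shut). A call has 1 to 5 rows; each row shifts and turns the commanded pose from where the row before left it, along the tool's axes as they then stand; what a row does not reach is not made up. A row lasts 1/12 s, in which the tool goes at most 41.7 mm and 7.16 degrees, less where a joint would pass 70% of its speed; a pose out of reach is approached as far as the arm can. A call with a gripper value outside its range is refused whole. The fingers move at their own pace and stop on an object; "newtons" is the grip in N (left out, the last holds). Time passes only in rows, so rows that do not move let the fingers close. It gives the time, the measured TCP pose, the force, the opening and the grip force at its end, in the units of the state.
- get_obs(): the state, without advancing time (a new reading comes with each control period).
- camera(name): name is "scene" or "top" or "wrist"; returns a dict with "color" (400x640x3 uint8, red, green, blue), "fov_y" (degrees; the focal length in pixels is half the picture's height over the tangent of half this angle, whatever the lens; pixels are square), "cx", "cy" (the principal point, pixels), "rvec" (rotation vector, rad) and "tvec" (3), from world to camera coordinates, as OpenCV has them. Camera axes: x right, y down, z forward; pixel columns grow to the right and rows downward; lengths in m; the calibration is good to about 2 mm. A picture is of the moment at which its call begins. There is no depth.
- hand_in(): hands the job in; it is judged then, once.
The state is a dict: "clock": time; "joint_pos": joint angles; "joint_velocities": joint speeds; "tau": joint torques, N m; "position": TCP position; "ee_rot": TCP orientation; "ft_force": force on the tool from outside, world axes, zero at the start; "torque": the same for the moment, N m; "grip_width": opening from 0.0 (shut) to 1.0 (fully open); "grasp_force": force on a finger pad.
Only numpy, scipy, OpenCV 4.12 (cv2) and the standard library are available. Lean on these libraries where they do the work, as an engineer would, in place of code of your own. Each camera call takes 0.05 s, during which the arm holds its last target. There are 200 camera calls.

## Working session

There is one attempt and no reset: what is moved stays moved. The work goes in short steps, Python scripts to look and compute and a tool call to move; the robot and the scene stay as the last step left them, time stands still between calls to the robot, and variables do not carry over. Pictures are saved under pics/ and viewed, at most 10 in all, crops included, and the job is handed in when it is done.

Besides the shell and the picture viewer there is one more tool, called after "Request:" by a JSON object that holds its "api" and its "payload". apply_moves: Moves the arm, as the interface text tells. Its arguments: {"type":"object","properties":{"rows":{"type":"array","items":{"type":"object","properties":{"x":{"type":"number"},"y":{"type":"number"},"z":{"type":"number"},"ax":{"type":"number"},"ay":{"type":"number"},"az":{"type":"number"},"gripper":{"type":"number"}}}},"newtons":{"type":"number"}},"required":["rows"]}

```bash
mkdir -p pics; ls; python3 - <<'E'
from workcell import *
import cv2
o=get_obs();print({k:(v if not hasattr(v,'round') else v) for k,v in o.items()})
for n in ("top","scene"):
    c=camera(n);cv2.imwrite(f"pics/{n}0.png",c["color"][:,:,::-1]);print(n,c["fov_y"],c["cx"],c["cy"],c["rvec"],c["tvec"])
E
```

```text
pics
{'clock': 0.0, 'joint_pos': array([-1.25960051,  0.33285988, -0.06474109,  1.46096697,  0.0216152 ,
        1.34991898, -0.08849955]), 'joint_velocities': array([ 0.00022168,  0.00015704,  0.00060378,  0.00033565, -0.00097051,
       -0.00146298,  0.00031181]), 'tau': array([ 7.28466403e-04, -6.25444221e+01,  4.90182603e-02, -3.91599476e+01,
        1.60444347e-02,  9.96953342e-03, -6.76811247e-07]), 'position': array([0.20463313, 0.59015067, 0.24151128]), 'ee_rot': array([ 1.66092488e-01,  9.86109910e-01, -7.23283093e-04, -8.57323306e-05]), 'ft_force': array([-0.62046562, -0.74541915, -0.27327596]), 'torque': array([0.03006442, 0.00791901, 0.0134201 ]), 'grasp_force': 0.0, 'grip_width': 0.9979518035055261}
top 53.598183491201006 318.1324230107718 205.75704892625026 [ 2.17932013 -2.16821934  0.07936254] [-0.05856614  0.5048416   1.10623748]
scene 46.20705920770881 321.01324038514105 203.14710653666367 [ 2.10485908 -1.30686859  0.50801608] [-0.28392871  0.37514874  1.33525199]
```

View pics/top0.png

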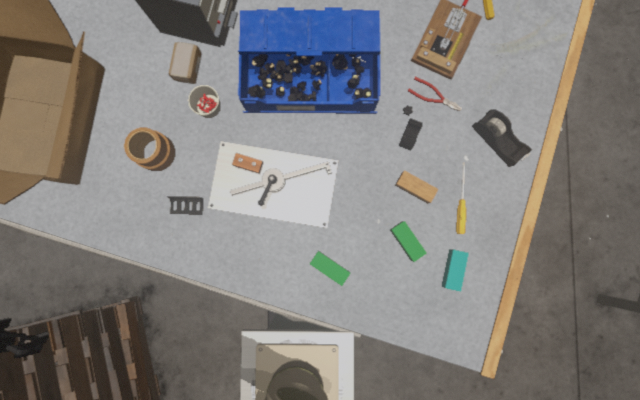

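View pics/scene0.png

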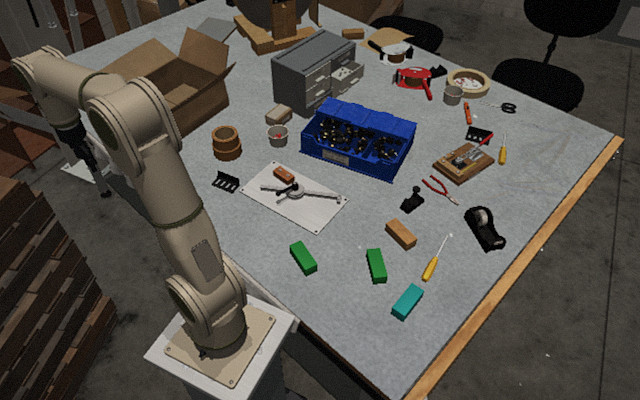

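The top view shows the plate with corners near (221,142), (339,160), (330,227) and (209,209). The pivot is near (272,180), the lever points to (263,203), and the pine block is at (417,187). I'll zoom in on these.

```bash
cat > h.py <<'E'
from workcell import *
import numpy as np, cv2
from scipy.spatial.transform import Rotation as R
class Cam:
    def __init__(s,n):
        c=camera(n); s.im=c["color"][:,:,::-1].copy(); s.rv=np.array(c["rvec"],float); s.t=np.array(c["tvec"],float)
        f=200/np.tan(np.radians(c["fov_y"]/2)); s.K=np.array([[f,0,c["cx"]],[0,f,c["cy"]],[0,0,1.]]); s.Rm=cv2.Rodrigues(s.rv)[0]
    def pix(s,P): return cv2.projectPoints(np.atleast_2d(np.array(P,float)),s.rv,s.t,s.K,None)[0][:,0]
    def at(s,u,z):  # pixels -> world points at height z
        u=np.atleast_2d(np.array(u,float)); d=np.c_[u,np.ones(len(u))]@np.linalg.inv(s.K).T@s.Rm; o=-s.Rm.T@s.t
        return o+d*((z-o[2])/d[:,2])[:,None]
    def crop(s,name,x0,y0,x1,y1,k): cv2.imwrite(f"pics/{name}.png",cv2.resize(s.im[y0:y1,x0:x1],None,fx=k,fy=k,interpolation=cv2.INTER_CUBIC))
E
python3 - <<'E'
from h import *
c=Cam("top"); c.crop("top1",200,130,350,240,5)
hsv=cv2.cvtColor(c.im,cv2.COLOR_BGR2HSV)
print(hsv[187,417],hsv[165,247],hsv[150,300],hsv[200,380])
def rect(mask,roi,z,nm):
    m=np.zeros_like(mask);x0,y0,x1,y1=roi;m[y0:y1,x0:x1]=mask[y0:y1,x0:x1]
    m=cv2.morphologyEx(m,cv2.MORPH_CLOSE,np.ones((5,5)))
    cs=max(cv2.findContours(m,0,2)[0],key=cv2.contourArea)
    w=c.at(cs[:,0,:],z)[:,:2]
    r=cv2.minAreaRect((w*1000).astype(np.float32));print(nm,r,cv2.contourArea(cs)); print(cv2.boxPoints(r).round(1).tolist())
s=hsv[:,:,1];v=hsv[:,:,2]
rect(((s>80)&(v>90)).astype(np.uint8)*255,(385,160,448,212),.04,'pine')
rect(((s>100)).astype(np.uint8)*255,(225,145,270,180),.034,'sample')
rect(((v>185)&(s<40)).astype(np.uint8)*255,(200,130,350,240),.008,'plate')
E
```

```text
[ 17 110 183] [ 12 117 175] [105   3 171] [ 90   3 165]
pine ((559.3291015625, -331.87261962890625), (107.9278564453125, 45.12116241455078), 60.784339904785156) 568.5
[[513.2999877929688, -368.0], [552.7000122070312, -390.0], [605.4000244140625, -295.79998779296875], [566.0, -273.79998779296875]]
sample ((626.0247802734375, 147.04318237304688), (77.25635528564453, 32.9404411315918), 73.38743591308594) 271.5
[[599.2000122070312, 114.69999694824219], [630.7999877929688, 105.30000305175781], [652.9000244140625, 179.39999389648438], [621.2999877929688, 188.8000030517578]]
plate ((568.9505615234375, 75.62049102783203), (350.22607421875, 200.77479553222656), 80.79768371582031) 8029.0
[[441.8999938964844, -81.19999694824219], [640.0, -113.30000305175781], [696.0999755859375, 232.39999389648438], [497.8999938964844, 264.5]]
```

View pics/top1.png

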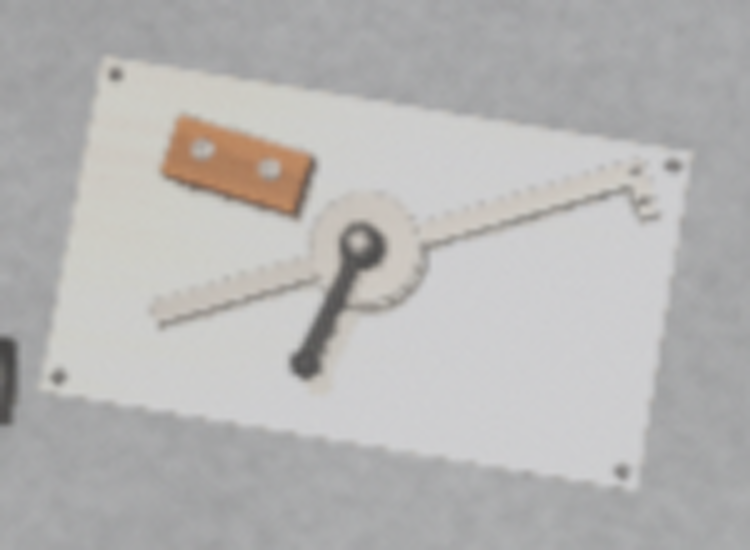

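The crop shows the hub at about (272,178), the ball at (261,203), the blade's +y end at (231,193.5) and the lug at about (328,169). The plate fits 350x200 exactly.

```bash
python3 - <<'E'
import workcell; print([n for n in dir(workcell) if n[0]!='_']); print(getattr(workcell,'tcp_to_tips',None))
from h import *
c=Cam("top")
a=np.radians(-9.2); piv=np.array([.5788,.0740])
def ang(p): d=p[:2]-piv; return np.degrees(np.arctan2(d[1],d[0])),np.hypot(*d)*1000
print('ball',ang(c.at((261,203),.0545)[0]),'hub',c.at((272.2,178.5),.06))
print('bladeend',ang(c.at((231.3,193),.0235)[0]),'lugend',ang(c.at((327,164.5),.0235)[0]))
print('pix plate corners',c.pix([[.4419,-.0812,.008],[.6961,.2324,.008]]))
# refined sample yaw from scene cam too
s=Cam("scene");
hsv=cv2.cvtColor(s.im,cv2.COLOR_BGR2HSV)
m=(((hsv[:,:,1]>100)).astype(np.uint8)*255); n=np.zeros_like(m); n[210:255,375:425]=m[210:255,375:425]
for z in (0,.04): print('pine scene pix',s.pix([[.5593+dx,-.3319+dy,z] for dx,dy in((-.046,-.036),(-.0066,-.058),(.046,.036),(.0067,.058))]).round(0).tolist())
ys,xs=np.where(n>0);print(xs.min(),xs.max(),ys.min(),ys.max())
E
```

```text
['MotionError', 'camera', 'get_obs', 'hand_in', 'tcp_to_tips']
0.011
ball (np.float64(158.24375269376137), np.float64(74.90591286355313)) hub [[0.57692116 0.0710751  0.06      ]]
bladeend (np.float64(108.0826547656175), np.float64(124.1105210837054)) lugend (np.float64(-73.85918823168163), np.float64(161.10676802411865))
pix plate corners [[326.85694173 228.16758758]
 [220.0006648  140.6349784 ]]
pine scene pix [[404.0, 251.0], [414.0, 244.0], [393.0, 224.0], [383.0, 229.0]]
pine scene pix [[406.0, 243.0], [416.0, 237.0], [395.0, 216.0], [384.0, 222.0]]
375 416 210 254
```

Request:
{"api": "apply_moves", "payload": {"rows": [{"x": -29.4, "y": -20.9, "z": 9, "gripper": 1}, {"x": -29.4, "y": -20.9, "z": 9, "gripper": 1}, {"x": -29.4, "y": -20.9, "z": 9, "gripper": 1}, {"x": -29.4, "y": -20.9, "z": 9, "gripper": 1}, {"x": -29.4, "y": -20.9, "z": 9, "gripper": 1}]}}

```text
invalid input at $.rows[0]: expected keys x, y, z, ax, ay, az, gripper
```

Request:
{"api": "apply_moves", "payload": {"rows": [{"x": -29.4, "y": -20.9, "z": 9, "gripper": 1}, {"x": -29.4, "y": -20.9, "z": 9, "gripper": 1}, {"x": -29.4, "y": -20.9, "z": 9, "gripper": 1}, {"x": -29.4, "y": -20.9, "z": 9, "gripper": 1}, {"x": -29.4, "y": -20.9, "z": 9, "gripper": 1}]}}

```text
invalid input at $.rows[0]: expected keys x, y, z, ax, ay, az, gripper
```

Request:
{"api": "apply_moves", "payload": {"rows": [{"x": -29.4, "y": -20.9, "z": 9, "gripper": 1}, {"x": -29.4, "y": -20.9, "z": 9, "gripper": 1}, {"x": -29.4, "y": -20.9, "z": 9, "gripper": 1}, {"x": -29.4, "y": -20.9, "z": 9, "gripper": 1}, {"x": -29.4, "y": -20.9, "z": 9, "az": -2.5, "gripper": 1}]}}

```text
invalid input at $.rows[0]: expected keys x, y, z, ax, ay, az, gripper
```

Request:
{"api": "apply_moves", "payload": {"rows": [{"gripper": 1}, {"gripper": 1}, {"gripper": 1}]}}

```text
invalid input at $.rows[0]: expected keys x, y, z, ax, ay, az, gripper
```

All seven keys are needed.

Request:
{"api": "apply_moves", "payload": {"rows": [{"x": -29.4, "y": -20.9, "z": 9, "ax": 0, "ay": 0, "az": 0, "gripper": 1}, {"x": -29.4, "y": -20.9, "z": 9, "ax": 0, "ay": 0, "az": 0, "gripper": 1}, {"x": -29.4, "y": -20.9, "z": 9, "ax": 0, "ay": 0, "az": 0, "gripper": 1}, {"x": -29.4, "y": -20.9, "z": 9, "ax": 0, "ay": 0, "az": 0, "gripper": 1}, {"x": -29.4, "y": -20.9, "z": 9, "ax": 0, "ay": 0, "az": 0, "gripper": 1}]}}

```text
clock: 0.67
position: [0.3101, 0.442, 0.1969]
ee_rot: [0.166, 0.986, 0.0, 0.0]
ft_force: [0.7, 1.1, -0.6]
grip_width: 0.299
grasp_force: 0.0
```

Request:
{"api": "apply_moves", "payload": {"rows": [{"x": -29.4, "y": -20.9, "z": 9, "ax": 0, "ay": 0, "az": 0, "gripper": 1}, {"x": -29.4, "y": -20.9, "z": 9, "ax": 0, "ay": 0, "az": 0, "gripper": 1}, {"x": -29.4, "y": -20.9, "z": 9, "ax": 0, "ay": 0, "az": 0, "gripper": 1}, {"x": -29.4, "y": -20.9, "z": 9, "ax": 0, "ay": 0, "az": 0, "gripper": 1}, {"x": -29.4, "y": -20.9, "z": 9, "ax": 0, "ay": 0, "az": 0, "gripper": 1}]}}

```text
clock: 1.08
position: [0.4148, 0.2952, 0.1521]
ee_rot: [0.166, 0.986, 0.0, 0.0]
ft_force: [1.7, -0.9, -0.2]
grip_width: 0.001
grasp_force: 0.0
```

Request:
{"api": "apply_moves", "payload": {"rows": [{"x": -29.4, "y": -20.9, "z": 9, "ax": 0, "ay": 0, "az": 0, "gripper": 1}, {"x": -29.4, "y": -20.9, "z": 9, "ax": 0, "ay": 0, "az": 0, "gripper": 1}, {"x": -29.4, "y": -20.9, "z": 9, "ax": 0, "ay": 0, "az": 0, "gripper": 1}, {"x": -29.4, "y": -20.9, "z": 9, "ax": 0, "ay": 0, "az": 0, "gripper": 1}, {"x": -29.4, "y": -20.9, "z": 9, "ax": 0, "ay": 0, "az": -2.5, "gripper": 1}]}}

```text
clock: 1.5
position: [0.5195, 0.1483, 0.1071]
ee_rot: [0.145, 0.989, 0.0, 0.0]
ft_force: [0.1, 0.9, 0.3]
grip_width: -0.005
grasp_force: 0.0
```

Request:
{"api": "apply_moves", "payload": {"rows": [{"x": 0, "y": 0, "z": 0, "ax": 0, "ay": 0, "az": 0, "gripper": 1}, {"x": 0, "y": 0, "z": 0, "ax": 0, "ay": 0, "az": 0, "gripper": 1}, {"x": 0, "y": 0, "z": 0, "ax": 0, "ay": 0, "az": 0, "gripper": 1}]}}

```text
clock: 1.75
position: [0.5185, 0.1502, 0.1072]
ee_rot: [0.145, 0.989, 0.0, -0.0]
ft_force: [0.0, 0.4, -0.2]
grip_width: 0.001
grasp_force: 0.0
```

Request:
{"api": "apply_moves", "payload": {"rows": [{"x": 0, "y": 0, "z": 30, "ax": 0, "ay": 0, "az": 0, "gripper": 1}, {"x": 0, "y": 0, "z": 30, "ax": 0, "ay": 0, "az": 0, "gripper": 1}, {"x": 0, "y": 0, "z": 22, "ax": 0, "ay": 0, "az": 0, "gripper": 1}, {"x": 0, "y": 0, "z": 0, "ax": 0, "ay": 0, "az": 0, "gripper": 1}, {"x": 0, "y": 0, "z": 0, "ax": 0, "ay": 0, "az": 0, "gripper": 1}]}}

```text
clock: 2.17
position: [0.5177, 0.1509, 0.0252]
ee_rot: [0.144, 0.99, -0.0, -0.001]
ft_force: [0.5, 0.7, -0.1]
grip_width: 0.004
grasp_force: 0.0
```

Request:
{"api": "apply_moves", "payload": {"rows": [{"x": -6, "y": 4, "z": 0, "ax": 0, "ay": 0, "az": 0, "gripper": 1}, {"x": -6, "y": 4, "z": 0, "ax": 0, "ay": 0, "az": 0, "gripper": 1}, {"x": -6, "y": 4, "z": 0, "ax": 0, "ay": 0, "az": 0, "gripper": 1}, {"x": -6, "y": 4, "z": 0, "ax": 0, "ay": 0, "az": 0, "gripper": 1}, {"x": 0, "y": 0, "z": 0, "ax": 0, "ay": 0, "az": 0, "gripper": 1}]}}

```text
clock: 2.58
position: [0.548, 0.1592, 0.0261]
ee_rot: [0.144, 0.99, 0.001, 0.001]
ft_force: [-0.0, 0.0, 0.3]
grip_width: 0.0
grasp_force: 0.2
```

Request:
{"api": "apply_moves", "payload": {"rows": [{"x": -5, "y": 4, "z": 0, "ax": 0, "ay": 0, "az": 0, "gripper": 1}, {"x": -5, "y": 4, "z": 0, "ax": 0, "ay": 0, "az": 0, "gripper": 1}, {"x": -5, "y": 4, "z": 0, "ax": 0, "ay": 0, "az": 0, "gripper": 1}, {"x": -5, "y": 3, "z": 0, "ax": 0, "ay": 0, "az": 0, "gripper": 1}, {"x": 0, "y": 0, "z": 0, "ax": 0, "ay": 0, "az": 0, "gripper": 1}]}}

```text
clock: 3.0
position: [0.5701, 0.1664, 0.0248]
ee_rot: [0.145, 0.989, -0.0, -0.0]
ft_force: [-1.7, -0.6, -1.4]
grip_width: -0.001
grasp_force: 0.5
```

Request:
{"api": "apply_moves", "payload": {"rows": [{"x": -3, "y": 1, "z": 0, "ax": 0, "ay": 0, "az": 0, "gripper": 1}, {"x": -3, "y": 1, "z": 0, "ax": 0, "ay": 0, "az": 0, "gripper": 1}, {"x": -3, "y": 1, "z": 0, "ax": 0, "ay": 0, "az": 0, "gripper": 1}, {"x": -3, "y": 1, "z": 0, "ax": 0, "ay": 0, "az": 0, "gripper": 1}]}}

```text
clock: 3.33
position: [0.5817, 0.1668, 0.0249]
ee_rot: [0.145, 0.989, -0.0, -0.001]
ft_force: [-4.5, -1.9, -0.9]
grip_width: 0.003
grasp_force: 2.0
```

Request:
{"api": "apply_moves", "payload": {"rows": [{"x": -1, "y": 0, "z": 0, "ax": 0, "ay": 0, "az": 0, "gripper": 1}, {"x": -1, "y": 0, "z": 0, "ax": 0, "ay": 0, "az": 0, "gripper": 1}]}}

```text
clock: 3.5
position: [0.5837, 0.1665, 0.0249]
ee_rot: [0.145, 0.989, -0.0, -0.001]
ft_force: [-4.5, -1.4, -2.0]
grip_width: 0.0
grasp_force: 2.0
```

Request:
{"api": "apply_moves", "payload": {"rows": [{"x": -1, "y": 0, "z": 0, "ax": 0, "ay": 0, "az": 0, "gripper": 1}, {"x": -0.7, "y": 0, "z": 0, "ax": 0, "ay": 0, "az": 0, "gripper": 1}]}}

```text
clock: 3.67
position: [0.5856, 0.1663, 0.0251]
ee_rot: [0.145, 0.99, -0.0, -0.0]
ft_force: [-4.2, -1.2, -2.4]
grip_width: -0.001
grasp_force: 2.0
```

Request:
{"api": "apply_moves", "payload": {"rows": [{"x": -0.5, "y": 0, "z": 0, "ax": 0, "ay": 0, "az": 0, "gripper": 1}, {"x": -0.5, "y": 0, "z": 0, "ax": 0, "ay": 0, "az": 0, "gripper": 1}]}}

```text
clock: 3.83
position: [0.5866, 0.1662, 0.0251]
ee_rot: [0.145, 0.99, 0.0, -0.0]
ft_force: [-5.0, 0.0, -3.3]
grip_width: 0.003
grasp_force: 2.1
```

Request:
{"api": "apply_moves", "payload": {"rows": [{"x": -0.5, "y": 0, "z": 0, "ax": 0, "ay": 0, "az": 0, "gripper": 1}, {"x": -0.5, "y": 0, "z": 0, "ax": 0, "ay": 0, "az": 0, "gripper": 1}]}}

```text
clock: 4.0
position: [0.5869, 0.1662, 0.0251]
ee_rot: [0.144, 0.99, 0.0, -0.001]
ft_force: [-10.3, -0.1, 0.7]
grip_width: 0.002
grasp_force: 4.8
```

Request:
{"api": "apply_moves", "payload": {"rows": [{"x": -0.4, "y": 0, "z": 0, "ax": 0, "ay": 0, "az": 0, "gripper": 1}, {"x": 0, "y": 0, "z": 0, "ax": 0, "ay": 0, "az": 0, "gripper": 1}]}}

```text
clock: 4.17
position: [0.5869, 0.1662, 0.0251]
ee_rot: [0.144, 0.99, -0.0, -0.001]
ft_force: [-10.7, -0.3, 1.3]
grip_width: 0.002
grasp_force: 4.9
```

Request:
{"api": "apply_moves", "payload": {"rows": [{"x": 0, "y": 0, "z": 0, "ax": 0, "ay": 0, "az": 0, "gripper": 1}, {"x": 0, "y": 0, "z": 0, "ax": 0, "ay": 0, "az": 0, "gripper": 1}, {"x": 0, "y": 0, "z": 0, "ax": 0, "ay": 0, "az": 0, "gripper": 1}, {"x": 0, "y": 0, "z": 0, "ax": 0, "ay": 0, "az": 0, "gripper": 1}, {"x": 0, "y": 0, "z": 0, "ax": 0, "ay": 0, "az": 0, "gripper": 1}]}}

```text
clock: 4.58
position: [0.5869, 0.1661, 0.0251]
ee_rot: [0.144, 0.99, -0.0, -0.001]
ft_force: [-9.9, -0.4, 1.9]
grip_width: -0.004
grasp_force: 4.8
```

Request:
{"api": "apply_moves", "payload": {"rows": [{"x": 4, "y": 0, "z": 0, "ax": 0, "ay": 0, "az": 0, "gripper": 1}, {"x": 16, "y": 0, "z": 0, "ax": 0, "ay": 0, "az": 0, "gripper": 1}, {"x": 20, "y": 0, "z": -10, "ax": 0, "ay": 0, "az": 0, "gripper": 0.6}, {"x": 0, "y": 0, "z": -40, "ax": 0, "ay": 0, "az": 0, "gripper": 0.6}, {"x": 0, "y": 0, "z": -40, "ax": 0, "ay": 0, "az": 0, "gripper": 0.6}]}}

```text
clock: 5.0
position: [0.549, 0.1776, 0.1159]
ee_rot: [0.144, 0.99, -0.0, -0.0]
ft_force: [2.2, 0.9, 0.6]
grip_width: 0.395
grasp_force: 0.0
```

```bash
python3 - <<'E'
from h import *
c=Cam("top"); c.crop("top2",200,130,350,240,5); print(get_obs()["position"],get_obs()["grip_width"])
E
```

```text
[0.55417366 0.17865816 0.12568734] 0.40100382205950447
```

View pics/top2.png

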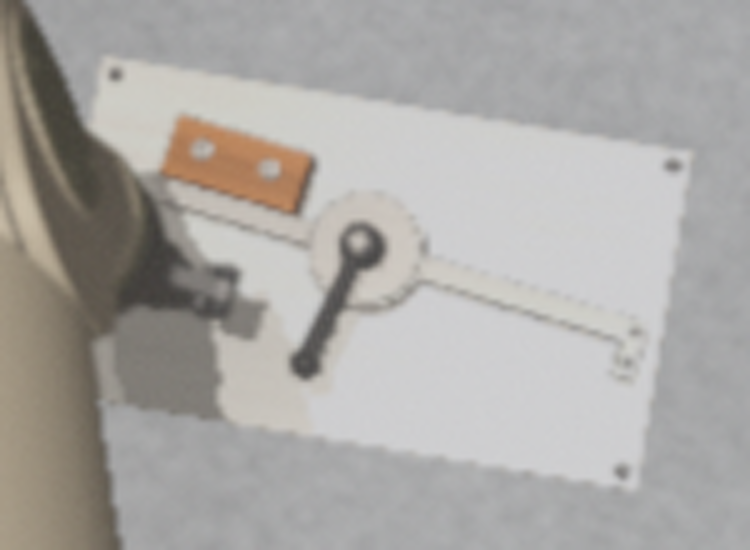

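The blade now lies along the sample's face, from about (160,185) to (305,240) in the crop. The lever has not moved, with the ball at (305,365). Next I'll straddle the lever.

Request:
{"api": "apply_moves", "payload": {"rows": [{"x": 4, "y": -29, "z": 0, "ax": 0, "ay": 0, "az": 2.5, "gripper": 0.6}, {"x": 4, "y": -29, "z": 0, "ax": 0, "ay": 0, "az": 2.5, "gripper": 0.6}, {"x": 4, "y": -29, "z": 0, "ax": 0, "ay": 0, "az": 0, "gripper": 0.6}, {"x": 0, "y": 0, "z": 0, "ax": 0, "ay": 0, "az": 0, "gripper": 0.6}, {"x": 0, "y": 0, "z": 0, "ax": 0, "ay": 0, "az": 0, "gripper": 0.6}]}}

```text
clock: 5.47
position: [0.5112, 0.0977, 0.1166]
ee_rot: [0.189, 0.982, 0.001, 0.002]
ft_force: [0.7, 1.1, 0.6]
grip_width: 0.397
grasp_force: 0.0
```

Request:
{"api": "apply_moves", "payload": {"rows": [{"x": -5.5, "y": 3, "z": 20, "ax": 0, "ay": 0, "az": 0, "gripper": 0.6}, {"x": 0, "y": 0, "z": 24, "ax": 0, "ay": 0, "az": 0, "gripper": 0.6}, {"x": 0, "y": 0, "z": 24, "ax": 0, "ay": 0, "az": 0, "gripper": 0.6}, {"x": 0, "y": 0, "z": 0, "ax": 0, "ay": 0, "az": 0, "gripper": 0.6}, {"x": 0, "y": 0, "z": 0, "ax": 0, "ay": 0, "az": 0, "gripper": 0.6}]}}

```text
clock: 5.88
position: [0.5166, 0.1002, 0.0472]
ee_rot: [0.187, 0.982, -0.0, -0.0]
ft_force: [0.1, -0.7, 0.8]
grip_width: 0.4
grasp_force: 0.0
```

```bash
python3 - <<'E'
from h import *
c=Cam("wrist"); o=get_obs(); print(o["position"],o["ft_force"])
a=c.im; b=Cam("scene").im[150:240,220:370]; cv2.imwrite("pics/w1.png",np.vstack([cv2.resize(a,(480,300)),cv2.resize(b,(480,288))]))
E
```

```text
[0.51728352 0.10028362 0.0482591 ] [0.67268895 0.48801576 0.19945532]
```

View pics/w1.png

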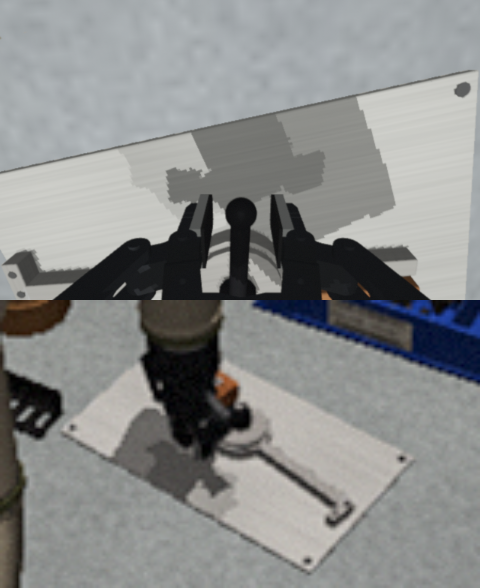

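The wrist view shows the ball between the pads, at (240,212). Now I'll turn the lever clockwise.

Request:
{"api": "apply_moves", "payload": {"rows": [{"x": 0, "y": 0, "z": 0, "ax": 0, "ay": 0, "az": 0, "gripper": 0.72}, {"x": -0.25, "y": 5.8, "z": 0, "ax": 0, "ay": 0, "az": 5, "gripper": 0.72}, {"x": -0.25, "y": 5.8, "z": 0, "ax": 0, "ay": 0, "az": 5, "gripper": 0.72}, {"x": -0.25, "y": 5.8, "z": 0, "ax": 0, "ay": 0, "az": 5, "gripper": 0.72}, {"x": -0.25, "y": 5.8, "z": 0, "ax": 0, "ay": 0, "az": 5, "gripper": 0.72}]}}

```text
clock: 6.4
position: [0.5294, 0.1186, 0.0487]
ee_rot: [0.358, 0.934, 0.0, 0.001]
ft_force: [-0.1, -5.2, 1.2]
grip_width: 0.281
grasp_force: 1.9
```

Request:
{"api": "apply_moves", "payload": {"rows": [{"x": -0.25, "y": 5.8, "z": 0, "ax": 0, "ay": 0, "az": 5, "gripper": 0.72}, {"x": -0.25, "y": 5.8, "z": 0, "ax": 0, "ay": 0, "az": 5, "gripper": 0.72}, {"x": -0.25, "y": 5.8, "z": 0, "ax": 0, "ay": 0, "az": 5, "gripper": 0.72}, {"x": -0.25, "y": 5.8, "z": 0, "ax": 0, "ay": 0, "az": 5, "gripper": 0.72}]}}

```text
clock: 6.73
position: [0.5471, 0.133, 0.0485]
ee_rot: [0.514, 0.858, 0.0, 0.0]
ft_force: [-1.9, -4.2, 0.8]
grip_width: 0.282
grasp_force: 2.0
```

Request:
{"api": "apply_moves", "payload": {"rows": [{"x": -0.25, "y": 5.8, "z": 0, "ax": 0, "ay": 0, "az": 5, "gripper": 0.72}, {"x": -0.25, "y": 5.8, "z": 0, "ax": 0, "ay": 0, "az": 5, "gripper": 0.72}, {"x": -0.25, "y": 5.8, "z": 0, "ax": 0, "ay": 0, "az": 5, "gripper": 0.72}, {"x": -0.1, "y": 3.5, "z": 0, "ax": 0, "ay": 0, "az": 3, "gripper": 0.72}]}}

```text
clock: 7.07
position: [0.5666, 0.1402, 0.0483]
ee_rot: [0.642, 0.767, -0.0, 0.0]
ft_force: [-4.3, -3.8, 0.8]
grip_width: 0.279
grasp_force: 2.0
```

Request:
{"api": "apply_moves", "payload": {"rows": [{"x": -0.1, "y": 3.5, "z": 0, "ax": 0, "ay": 0, "az": 3, "gripper": 0.72}, {"x": -0.1, "y": 3.5, "z": 0, "ax": 0, "ay": 0, "az": 3, "gripper": 0.72}]}}

```text
clock: 7.23
position: [0.5731, 0.1409, 0.0482]
ee_rot: [0.681, 0.733, -0.0, -0.0]
ft_force: [-4.6, -3.0, 1.4]
grip_width: 0.277
grasp_force: 2.3
```

Request:
{"api": "apply_moves", "payload": {"rows": [{"x": -0.1, "y": 2.3, "z": 0, "ax": 0, "ay": 0, "az": 2, "gripper": 0.72}, {"x": -0.1, "y": 1.2, "z": 0, "ax": 0, "ay": 0, "az": 1, "gripper": 0.72}]}}

```text
clock: 7.4
position: [0.5766, 0.1411, 0.0482]
ee_rot: [0.699, 0.715, -0.0, -0.0]
ft_force: [-4.6, -3.2, 1.9]
grip_width: 0.279
grasp_force: 2.3
```

Request:
{"api": "apply_moves", "payload": {"rows": [{"x": 0, "y": 1.2, "z": 0, "ax": 0, "ay": 0, "az": 1, "gripper": 0.72}, {"x": 0, "y": 1.2, "z": 0, "ax": 0, "ay": 0, "az": 1, "gripper": 0.72}]}}

```text
clock: 7.57
position: [0.5788, 0.1411, 0.0481]
ee_rot: [0.711, 0.703, -0.0, -0.0]
ft_force: [-5.0, -2.9, 1.7]
grip_width: 0.285
grasp_force: 2.3
```

Request:
{"api": "apply_moves", "payload": {"rows": [{"x": 0, "y": 1.2, "z": 0, "ax": 0, "ay": 0, "az": 1, "gripper": 0.72}, {"x": 0, "y": 1.2, "z": 0, "ax": 0, "ay": 0, "az": 1, "gripper": 0.72}]}}

```text
clock: 7.73
position: [0.5807, 0.141, 0.048]
ee_rot: [0.723, 0.691, -0.001, -0.001]
ft_force: [-11.0, -4.2, 5.9]
grip_width: 0.284
grasp_force: 5.5
```

Request:
{"api": "apply_moves", "payload": {"rows": [{"x": 0, "y": 0.8, "z": 0, "ax": 0, "ay": 0, "az": 0, "gripper": 0.72}, {"x": 0, "y": 0.4, "z": 0, "ax": 0, "ay": 0, "az": 0, "gripper": 0.72}]}}

```text
clock: 7.9
position: [0.5808, 0.141, 0.0478]
ee_rot: [0.723, 0.691, -0.002, -0.001]
ft_force: [-14.1, -4.2, 9.6]
grip_width: 0.285
grasp_force: 6.7
```

The lever is on its stop: the force jumped while the pose stalled at about 88.5°. I'll release and lift.

Request:
{"api": "apply_moves", "payload": {"rows": [{"x": 0, "y": -3, "z": 0, "ax": 0, "ay": 0, "az": 0, "gripper": 0.6}, {"x": 0, "y": -2, "z": 0, "ax": 0, "ay": 0, "az": 0, "gripper": 0.6}, {"x": 0, "y": 0, "z": -20, "ax": 0, "ay": 0, "az": 0, "gripper": 0.6}, {"x": 0, "y": 0, "z": -35, "ax": 0, "ay": 0, "az": 0, "gripper": 0}, {"x": 0, "y": 0, "z": -35, "ax": 0, "ay": 0, "az": 0, "gripper": 0}]}}

```text
clock: 8.32
position: [0.5772, 0.1418, 0.1383]
ee_rot: [0.723, 0.691, -0.0, -0.0]
ft_force: [1.0, 0.3, 0.6]
grip_width: 0.671
grasp_force: 0.0
```

Request:
{"api": "apply_moves", "payload": {"rows": [{"x": 0, "y": 0, "z": -25, "ax": 0, "ay": 0, "az": 6.6, "gripper": 0}, {"x": 0, "y": 0, "z": 0, "ax": 0, "ay": 0, "az": 7, "gripper": 0}, {"x": 0, "y": 0, "z": 0, "ax": 0, "ay": 0, "az": 7, "gripper": 0}, {"x": 0, "y": 0, "z": 0, "ax": 0, "ay": 0, "az": 6, "gripper": 0}, {"x": 0, "y": 0, "z": 0, "ax": 0, "ay": 0, "az": 0, "gripper": 0}]}}

```text
clock: 8.73
position: [0.578, 0.1422, 0.1631]
ee_rot: [0.864, 0.504, 0.001, -0.0]
ft_force: [-1.1, 0.2, 1.0]
grip_width: 1.0
grasp_force: 0.0
```

```bash
python3 - <<'E'
from h import *
o=get_obs(); print(o["position"],o["joint_pos"].round(2)); M=R.from_quat(o["ee_rot"]).as_matrix(); print(M.round(3))
for p in ((.5593,-.3319,.16),): print(M.T@(np.array(p)-o["position"])*1000)
E
```

```text
[0.5779828  0.1421947  0.16311383] [-0.84  0.37  0.66  1.68 -0.24  1.18 -0.64]
[[ 0.492  0.871  0.002]
 [ 0.871 -0.492  0.001]
 [ 0.002  0.001 -1.   ]]
[-421.96432907  216.9422908     2.58296911]
```

Request:
{"api": "apply_moves", "payload": {"rows": [{"x": -35, "y": 18, "z": 0, "ax": 0, "ay": 0, "az": 0, "gripper": 0}, {"x": -35, "y": 18, "z": 0, "ax": 0, "ay": 0, "az": 0, "gripper": 0}, {"x": -35, "y": 18, "z": 0, "ax": 0, "ay": 0, "az": 0, "gripper": 0}, {"x": -35, "y": 18, "z": 0, "ax": 0, "ay": 0, "az": 0, "gripper": 0}, {"x": -35, "y": 18, "z": 0, "ax": 0, "ay": 0, "az": 0, "gripper": 0}]}}

```text
clock: 9.15
position: [0.5707, -0.0566, 0.1629]
ee_rot: [0.861, 0.508, 0.001, 0.0]
ft_force: [1.0, -0.3, 0.4]
grip_width: 1.001
grasp_force: 0.0
```

Request:
{"api": "apply_moves", "payload": {"rows": [{"x": -35, "y": 18, "z": 0, "ax": 0, "ay": 0, "az": 0, "gripper": 0}, {"x": -35, "y": 18, "z": 0, "ax": 0, "ay": 0, "az": 0, "gripper": 0}, {"x": -35, "y": 18, "z": 0, "ax": 0, "ay": 0, "az": 0, "gripper": 0}, {"x": -35, "y": 18, "z": 0, "ax": 0, "ay": 0, "az": 0, "gripper": 0}, {"x": -35, "y": 18, "z": 0, "ax": 0, "ay": 0, "az": 0, "gripper": 0}]}}

```text
clock: 9.57
position: [0.5639, -0.2534, 0.1628]
ee_rot: [0.861, 0.508, 0.001, 0.0]
ft_force: [0.3, 0.8, 0.5]
grip_width: 1.0
grasp_force: 0.0
```

Request:
{"api": "apply_moves", "payload": {"rows": [{"x": -36, "y": 18.5, "z": 0, "ax": 0, "ay": 0, "az": 0, "gripper": 0}, {"x": -36, "y": 18.5, "z": 0, "ax": 0, "ay": 0, "az": 0, "gripper": 0}, {"x": 0, "y": 0, "z": 0, "ax": 0, "ay": 0, "az": 0, "gripper": 0}, {"x": 0, "y": 0, "z": 0, "ax": 0, "ay": 0, "az": 0, "gripper": 0}]}}

```text
clock: 9.9
position: [0.5596, -0.3362, 0.1625]
ee_rot: [0.863, 0.505, -0.0, 0.001]
ft_force: [0.5, 0.8, -0.4]
grip_width: 0.996
grasp_force: 0.0
```

```bash
python3 - <<'E'
from h import *
o=get_obs(); p=o["position"]; print(p,o["joint_pos"].round(2)); M=R.from_quat(o["ee_rot"]).as_matrix()
print(M.T@(np.array((.5593,-.3319,.16))-p)*1000, np.degrees(np.arctan2(M[1,0],M[0,0])))
w=Cam("wrist"); t=Cam("top")
cv2.imwrite("pics/w2.png",np.vstack([cv2.resize(w.im,(480,300)),cv2.resize(t.im[130:240,200:376],(480,300))]))
# pine in the wrist view
hsv=cv2.cvtColor(w.im,cv2.COLOR_BGR2HSV); m=((hsv[:,:,1]>80)&(hsv[:,:,0]>8)&(hsv[:,:,0]<25)&(hsv[:,:,2]>90)).astype(np.uint8)*255
cs=max(cv2.findContours(m,0,2)[0],key=cv2.contourArea); r=cv2.minAreaRect((w.at(cs[:,0,:],.04)[:,:2]*1000).astype(np.float32)); print(r,cv2.boundingRect(cs))
E
```

```text
[ 0.55957651 -0.3361736   0.16246539] [-0.08  0.54  0.77  1.52 -0.38  1.24  0.23]
[ 3.59464156 -2.33513182  2.45844587] 60.69034718262265
((561.48486328125, -334.01666259765625), (109.07730865478516, 43.44887924194336), 60.85712814331055) (290, 120, 62, 142)
```

View pics/w2.png

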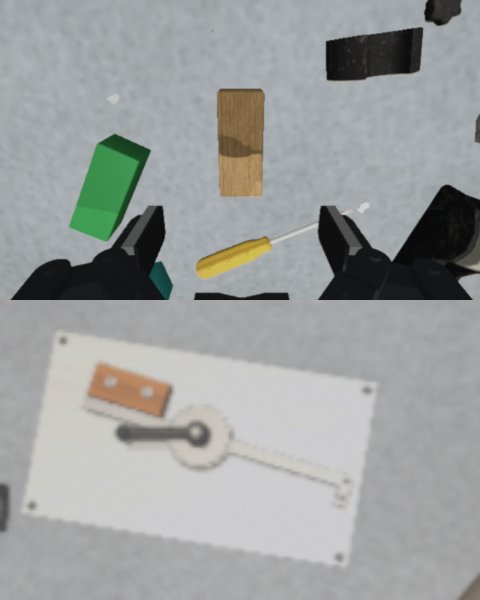

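The wrist view shows the pine block between the pads at about (320,190) in full-size pixels, with its long axis along tool x. The inset shows the lever pointing along +y and the blade flush with the sample. Next I'll check clearance to the neighbours.

```bash
python3 - <<'E'
from h import *
t=Cam("top"); o=get_obs(); M=R.from_quat(o["ee_rot"]).as_matrix(); c=np.array([.5605,-.333,0])
for n,u,z in (('green',[(392,232),(402,221),(427,252)],.04),('driver',[(465,157),(463,197),(461,232)],.01),('saddle',[(402,146),(414,151),(421,122)],.04)):
    P=t.at(u,z); print(n,((P-c)@M*1000).round(0)[:,:2].tolist())
print((M.T@(c-o["position"])*1000).round(1))
E
```

```text
green [[-0.0, -148.0], [-10.0, -107.0], [-111.0, -149.0]]
driver [[-85.0, 149.0], [-134.0, 43.0], [-176.0, -48.0]]
saddle [[91.0, 80.0], [54.0, 84.0], [77.0, 167.0]]
[ -2.4  -0.2 162.2]
```

Request:
{"api": "apply_moves", "payload": {"rows": [{"x": -2.4, "y": 0, "z": 33, "ax": 0, "ay": 0, "az": 0, "gripper": 0}, {"x": 0, "y": 0, "z": 35, "ax": 0, "ay": 0, "az": 0, "gripper": 0}, {"x": 0, "y": 0, "z": 35, "ax": 0, "ay": 0, "az": 0, "gripper": 0}, {"x": 0, "y": 0, "z": 30, "ax": 0, "ay": 0, "az": 0, "gripper": 0}, {"x": 0, "y": 0, "z": 0, "ax": 0, "ay": 0, "az": 0, "gripper": 0}]}}

```text
clock: 10.47
position: [0.5577, -0.3303, 0.0234]
ee_rot: [0.862, 0.508, -0.002, -0.004]
ft_force: [-0.5, 0.3, -0.6]
grip_width: 1.0
grasp_force: 0.0
```

Request:
{"api": "apply_moves", "payload": {"rows": [{"x": 0, "y": 0, "z": 0, "ax": 0, "ay": 0, "az": 0, "gripper": 0.7}, {"x": 0, "y": 0, "z": 0, "ax": 0, "ay": 0, "az": 0, "gripper": 0.7}, {"x": 0, "y": 0, "z": 0, "ax": 0, "ay": 0, "az": 0, "gripper": 0.7}, {"x": 0, "y": 0, "z": 0, "ax": 0, "ay": 0, "az": 0, "gripper": 0.7}, {"x": 0, "y": 0, "z": 0, "ax": 0, "ay": 0, "az": 0, "gripper": 0.7}], "newtons": 30}}

```text
clock: 10.88
position: [0.5612, -0.3352, 0.0319]
ee_rot: [0.862, 0.506, 0.001, 0.001]
ft_force: [-0.9, 0.7, 6.1]
grip_width: 0.52
grasp_force: 31.7
```

Request:
{"api": "apply_moves", "payload": {"rows": [{"x": 0, "y": 0, "z": 0, "ax": 0, "ay": 0, "az": 0, "gripper": 0.7}, {"x": 0, "y": 0, "z": -20, "ax": 0, "ay": 0, "az": 0, "gripper": 0.7}, {"x": 0, "y": 0, "z": -25, "ax": 0, "ay": 0, "az": 0, "gripper": 0.7}, {"x": 0, "y": 0, "z": 0, "ax": 0, "ay": 0, "az": 0, "gripper": 0.7}, {"x": 0, "y": 0, "z": 0, "ax": 0, "ay": 0, "az": 0, "gripper": 0.7}]}}

```text
clock: 11.3
position: [0.5611, -0.3354, 0.0769]
ee_rot: [0.863, 0.506, 0.001, 0.002]
ft_force: [0.1, 0.3, -2.2]
grip_width: 0.521
grasp_force: 31.5
```

```bash
python3 - <<'E'
from h import *
t=Cam("top");w=Cam("wrist");o=get_obs(); p=o["position"]; M=R.from_quat(o["ee_rot"]).as_matrix();print(p,M[:2,:2].round(3).tolist(),o["ft_force"],o["grip_width"],o["joint_pos"].round(2))
hsv=cv2.cvtColor(w.im,cv2.COLOR_BGR2HSV); m=((hsv[:,:,1]>80)&(hsv[:,:,0]>8)&(hsv[:,:,0]<25)&(hsv[:,:,2]>50)).astype(np.uint8)*255
cs=max(cv2.findContours(m,0,2)[0],key=cv2.contourArea); print(cv2.boundingRect(cs))
cv2.imwrite("pics/w3.png",w.im)
# predicted corners of the block (centre at TCP xy, top 40 mm above bottom) in wrist view
zb=p[2]-.029
for z in (zb,zb+.04): print(w.pix([np.r_[(p+M@np.array([a,b,0]))[:2],z] for a in(-.055,.055) for b in(-.0225,.0225)]).round(0).tolist())
E
```

```text
[ 0.55987741 -0.33436137  0.07437887] [[0.488, 0.873], [0.873, -0.488]] [ 0.69128118 -0.22919177 -1.17479126] 0.5171626318559485 [-0.05  0.62  0.72  1.59 -0.45  1.09  0.27]
(260, 150, 123, 247)
[[277.0, 346.0], [359.0, 346.0], [267.0, 146.0], [367.0, 146.0]]
[[267.0, 409.0], [368.0, 409.0], [251.0, 166.0], [381.0, 166.0]]
```

View pics/w3.png

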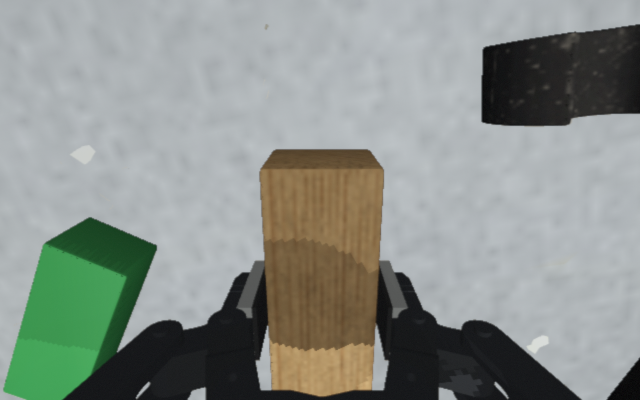

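The block is held squarely, with its top face spanning columns 260 to 383 and its far edge at row 168. It sits about 1 mm towards −x of the tool centre. Now I'll carry it to the jig.

Request:
{"api": "apply_moves", "payload": {"rows": [{"x": 0, "y": 0, "z": -35, "ax": 0, "ay": 0, "az": 0, "gripper": 0.7}, {"x": 26.9, "y": -20, "z": 0, "ax": 0, "ay": 0, "az": 0, "gripper": 0.7}, {"x": 26.9, "y": -20, "z": 0, "ax": 0, "ay": 0, "az": 0, "gripper": 0.7}, {"x": 26.9, "y": -20, "z": 0, "ax": 0, "ay": 0, "az": 0, "gripper": 0.7}, {"x": 26.9, "y": -20, "z": 0, "ax": 0, "ay": 0, "az": 0, "gripper": 0.7}]}}

```text
clock: 11.82
position: [0.5416, -0.2001, 0.1084]
ee_rot: [0.863, 0.506, -0.0, -0.001]
ft_force: [0.2, 0.3, -1.3]
grip_width: 0.52
grasp_force: 31.9
```

Request:
{"api": "apply_moves", "payload": {"rows": [{"x": 26.9, "y": -20, "z": 0, "ax": 0, "ay": 0, "az": 0, "gripper": 0.7}, {"x": 26.9, "y": -20, "z": 0, "ax": 0, "ay": 0, "az": 0, "gripper": 0.7}, {"x": 26.9, "y": -20, "z": 0, "ax": 0, "ay": 0, "az": 0, "gripper": 0.7}, {"x": 26.9, "y": -20, "z": 0, "ax": 0, "ay": 0, "az": 0, "gripper": 0.7}, {"x": 26.9, "y": -20, "z": 0, "ax": 0, "ay": 0, "az": 0, "gripper": 0.7}]}}

```text
clock: 12.23
position: [0.5199, -0.0338, 0.1087]
ee_rot: [0.863, 0.506, -0.0, -0.0]
ft_force: [0.3, 0.3, -1.1]
grip_width: 0.519
grasp_force: 31.9
```

Request:
{"api": "apply_moves", "payload": {"rows": [{"x": 26.9, "y": -20, "z": 0, "ax": 0, "ay": 0, "az": 0, "gripper": 0.7}, {"x": 0, "y": 0, "z": 0, "ax": 0, "ay": 0, "az": -6.4, "gripper": 0.7}, {"x": 0, "y": 0, "z": 0, "ax": 0, "ay": 0, "az": -6.4, "gripper": 0.7}, {"x": 0, "y": 0, "z": 0, "ax": 0, "ay": 0, "az": 0, "gripper": 0.7}, {"x": 0, "y": 0, "z": 0, "ax": 0, "ay": 0, "az": 0, "gripper": 0.7}]}}

```text
clock: 12.65
position: [0.5162, -0.0025, 0.1089]
ee_rot: [0.802, 0.597, -0.0, -0.0]
ft_force: [-0.7, 0.3, -1.7]
grip_width: 0.52
grasp_force: 31.8
```

```bash
cat >> h.py <<'E'
piv=np.array([.5788,.0740]); th=np.radians(-16.4); B=np.array([[np.cos(th),-np.sin(th)],[np.sin(th),np.cos(th)]])
def rep(t=None):
    o=get_obs(); p=o["position"]; M=R.from_quat(o["ee_rot"]).as_matrix()
    print("TCP",p.round(4),"blade xy",(B.T@(p[:2]-piv)*1000).round(1),"xtool",np.degrees(np.arctan2(M[1,0],M[0,0])).round(2),"tiltz",M[2].round(4))
    return p,M
E
python3 - <<'E'
from h import *
p,M=rep(); w=Cam("wrist"); cv2.imwrite("pics/w4.png",w.im)
# blade edges predicted in wrist view: bar -y arm corner points at top height
P=[np.r_[piv+B@np.array(q)/1000,.0235] for q in((-7,-40),(-7,-155),(7,-40),(7,-160),(-27,-155))]
print(w.pix(P).round(0).tolist())
E
```

```text
TCP [ 0.5162 -0.0025  0.1089] blade xy [-38.4 -91. ] xtool 73.37 tiltz [-2.e-04 -7.e-04 -1.e+00]
[[372.0, 136.0], [365.0, 301.0], [395.0, 136.0], [385.0, 307.0], [337.0, 301.0]]
```

View pics/w4.png

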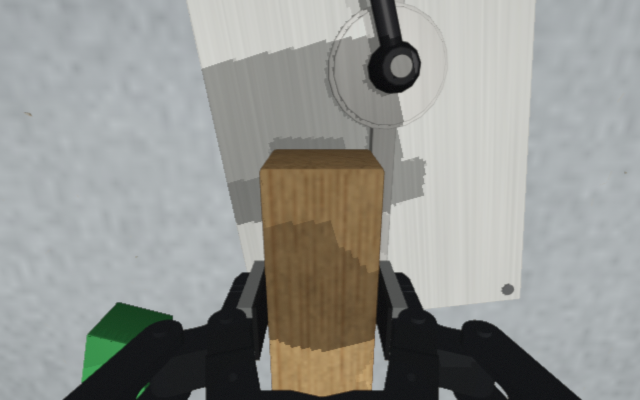

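The wrist view shows the blade's front edge at about (371,136), matching the prediction (372,136). The block is parallel to it and clear of it, so I'll lower.

Request:
{"api": "apply_moves", "payload": {"rows": [{"x": 0, "y": 0, "z": 25, "ax": 0, "ay": 0, "az": -0.2, "gripper": 0.7}, {"x": 0, "y": 0, "z": 25, "ax": 0, "ay": 0, "az": 0, "gripper": 0.7}, {"x": 0, "y": 0, "z": 15, "ax": 0, "ay": 0, "az": 0, "gripper": 0.7}, {"x": 0, "y": 0, "z": 0, "ax": 0, "ay": 0, "az": 0, "gripper": 0.7}, {"x": 0, "y": 0, "z": 0, "ax": 0, "ay": 0, "az": 0, "gripper": 0.7}]}}

```text
clock: 13.12
position: [0.5162, -0.003, 0.044]
ee_rot: [0.801, 0.599, -0.001, -0.0]
ft_force: [0.7, -0.3, 0.1]
grip_width: 0.516
grasp_force: 31.9
```

Request:
{"api": "apply_moves", "payload": {"rows": [{"x": 0, "y": 0, "z": 2, "ax": 0, "ay": 0, "az": 0, "gripper": 0.7}, {"x": 0, "y": 0, "z": 0, "ax": 0, "ay": 0, "az": 0, "gripper": 0.7}, {"x": 0, "y": 0, "z": 0, "ax": 0, "ay": 0, "az": 0, "gripper": 0.7}]}}

```text
clock: 13.37
position: [0.5171, -0.0022, 0.0431]
ee_rot: [0.8, 0.6, 0.001, 0.0]
ft_force: [-0.3, -0.8, -1.3]
grip_width: 0.52
grasp_force: 31.8
```

Request:
{"api": "apply_moves", "payload": {"rows": [{"x": 0, "y": 0, "z": 1.5, "ax": 0, "ay": 0, "az": 0, "gripper": 0.7}, {"x": 0, "y": 0, "z": 0, "ax": 0, "ay": 0, "az": 0, "gripper": 0.7}, {"x": 0, "y": 0, "z": 0, "ax": 0, "ay": 0, "az": 0, "gripper": 0.7}]}}

```text
clock: 13.62
position: [0.5166, -0.0022, 0.041]
ee_rot: [0.8, 0.6, 0.0, -0.0]
ft_force: [-0.2, 1.0, -1.0]
grip_width: 0.516
grasp_force: 31.9
```

Request:
{"api": "apply_moves", "payload": {"rows": [{"x": 0, "y": 0, "z": 1, "ax": 0, "ay": 0, "az": 0, "gripper": 0.7}, {"x": 0, "y": 0, "z": 0, "ax": 0, "ay": 0, "az": 0, "gripper": 0.7}]}}

```text
clock: 13.78
position: [0.5167, -0.0022, 0.0399]
ee_rot: [0.8, 0.6, 0.0, 0.0]
ft_force: [0.3, 0.3, -0.7]
grip_width: 0.517
grasp_force: 31.9
```

Request:
{"api": "apply_moves", "payload": {"rows": [{"x": 0, "y": 0, "z": 0.7, "ax": 0, "ay": 0, "az": 0, "gripper": 0.7}, {"x": 0, "y": 0, "z": 0, "ax": 0, "ay": 0, "az": 0, "gripper": 0.7}]}}

```text
clock: 13.95
position: [0.5168, -0.0023, 0.0398]
ee_rot: [0.8, 0.6, 0.0, -0.0]
ft_force: [-5.5, 0.2, 10.7]
grip_width: 0.522
grasp_force: 33.4
```

Request:
{"api": "apply_moves", "payload": {"rows": [{"x": 0, "y": 0, "z": 0.7, "ax": 0, "ay": 0, "az": 0, "gripper": 0.7}, {"x": 0, "y": 0, "z": 0, "ax": 0, "ay": 0, "az": 0, "gripper": 0.7}]}}

```text
clock: 14.12
position: [0.5168, -0.0022, 0.0398]
ee_rot: [0.8, 0.6, 0.0, -0.001]
ft_force: [-10.0, 0.1, 23.8]
grip_width: 0.516
grasp_force: 34.8
```

Request:
{"api": "apply_moves", "payload": {"rows": [{"x": 0, "y": 0, "z": -1.3, "ax": 0, "ay": 0, "az": 0, "gripper": 0.7}, {"x": 0, "y": 2, "z": 0, "ax": 0, "ay": 0, "az": 0, "gripper": 0.7}, {"x": 0, "y": 2, "z": 0, "ax": 0, "ay": 0, "az": 0, "gripper": 0.7}, {"x": 0, "y": 1.5, "z": 0, "ax": 0, "ay": 0, "az": 0, "gripper": 0.7}, {"x": 0, "y": 0, "z": 0, "ax": 0, "ay": 0, "az": 0, "gripper": 0.7}]}}

```text
clock: 14.53
position: [0.5193, -0.0029, 0.0399]
ee_rot: [0.8, 0.6, -0.002, -0.003]
ft_force: [-20.8, 3.9, 28.6]
grip_width: 0.515
grasp_force: 35.4
```

Request:
{"api": "apply_moves", "payload": {"rows": [{"x": 0, "y": 0.7, "z": 0, "ax": 0, "ay": 0, "az": 0, "gripper": 0.7}, {"x": 0, "y": 0, "z": 0, "ax": 0, "ay": 0, "az": 0, "gripper": 0.7}]}}

```text
clock: 14.7
position: [0.5193, -0.0029, 0.0399]
ee_rot: [0.8, 0.6, -0.002, -0.004]
ft_force: [-24.5, 4.9, 33.2]
grip_width: 0.518
grasp_force: 35.8
```

```bash
python3 - <<'E'
from h import *
rep()
E
```

```text
TCP [ 0.5193 -0.0029  0.0399] blade xy [-35.3 -90.6] xtool 73.79 tiltz [ 6.0e-04 -8.6e-03 -1.0e+00]
```

```bash
python3 - <<'E'
from h import *
p,M=rep(); o=get_obs(); print(o["ft_force"]@M,np.array(o["torque"])@M)
t=Cam("top"); w=Cam("wrist")
cv2.imwrite("pics/w5.png",np.vstack([cv2.resize(w.im[0:400,120:520],(400,400)),cv2.resize(t.im[140:225,250:350],(400,200))])); t.crop("t5",230,130,350,220,5)
# edge position of the blade's upper visible part in wrist image and the predictions
print(w.pix([np.r_[piv+B@np.array(q)/1000,.0235] for q in((-7,-36),(7,-36),(7,-158))]).round(0).tolist())
E
```

```text
TCP [ 0.5193 -0.0029  0.0399] blade xy [-35.3 -90.6] xtool 73.79 tiltz [ 6.0e-04 -8.6e-03 -1.0e+00]
[ -2.07784791 -25.17684966 -33.0001017 ] [ 5.37267431 -0.44071399  0.04044926]
[[388.0, 152.0], [422.0, 152.0], [400.0, 384.0]]
```

View pics/w5.png

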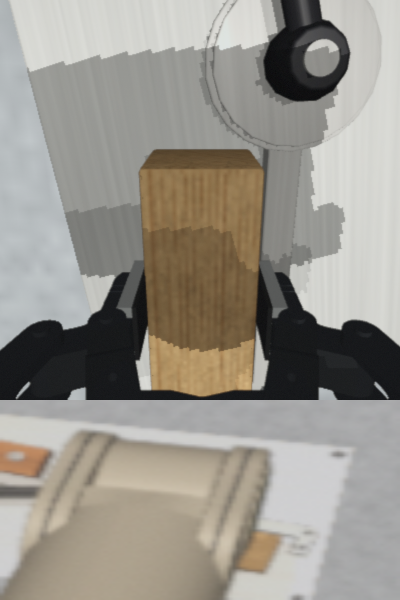

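The wrist view shows a gap of about 5 mm between the block's side and the blade's front edge, which is at column 382 in full-size pixels. So the load is friction on the plate, not the blade. I'll unload.

Request:
{"api": "apply_moves", "payload": {"rows": [{"x": 0, "y": -3, "z": 0, "ax": 0, "ay": 0, "az": 0, "gripper": 0.7}, {"x": 0, "y": 0, "z": 0, "ax": 0, "ay": 0, "az": 0, "gripper": 0.7}]}}

```text
clock: 14.97
position: [0.5189, -0.0028, 0.0399]
ee_rot: [0.8, 0.6, -0.0, -0.001]
ft_force: [-7.6, 1.9, 10.6]
grip_width: 0.516
grasp_force: 33.3
```

Request:
{"api": "apply_moves", "payload": {"rows": [{"x": 0, "y": 0, "z": -1, "ax": 0, "ay": 0, "az": 0, "gripper": 0.7}, {"x": 0, "y": 0, "z": 0, "ax": 0, "ay": 0, "az": 0, "gripper": 0.7}]}}

```text
clock: 15.13
position: [0.5198, -0.0032, 0.0406]
ee_rot: [0.8, 0.6, 0.0, 0.0]
ft_force: [-0.4, 0.1, -1.1]
grip_width: 0.519
grasp_force: 31.8
```

Request:
{"api": "apply_moves", "payload": {"rows": [{"x": 0, "y": 0, "z": -1, "ax": 0, "ay": 0, "az": 0, "gripper": 0.7}, {"x": 0, "y": 0, "z": 0, "ax": 0, "ay": 0, "az": 0, "gripper": 0.7}]}}

```text
clock: 15.3
position: [0.5198, -0.0033, 0.0416]
ee_rot: [0.8, 0.6, -0.0, 0.0]
ft_force: [0.5, -0.2, -2.0]
grip_width: 0.518
grasp_force: 31.8
```

```bash
python3 - <<'E'
from h import *
p,M=rep(); o=get_obs(); print(o["ft_force"]@M,np.array(o["torque"])@M)
E
```

```text
TCP [ 0.5198 -0.0033  0.0416] blade xy [-34.8 -90.8] xtool 73.77 tiltz [-2.e-04  1.e-04 -1.e+00]
[-0.01919316  0.53288671  1.99374867] [-0.01693689 -0.08322973 -0.01241494]
```

Request:
{"api": "apply_moves", "payload": {"rows": [{"x": -2, "y": 1, "z": 0, "ax": 0, "ay": 0, "az": 0, "gripper": 0.7}, {"x": -2, "y": 1, "z": 0, "ax": 0, "ay": 0, "az": 0, "gripper": 0.7}, {"x": -2, "y": 1, "z": 0, "ax": 0, "ay": 0, "az": 0, "gripper": 0.7}, {"x": 0, "y": 0, "z": 0, "ax": 0, "ay": 0, "az": 0, "gripper": 0.7}]}}

```text
clock: 15.63
position: [0.5209, -0.0105, 0.0417]
ee_rot: [0.8, 0.6, -0.0, 0.0]
ft_force: [-0.8, 0.7, -2.0]
grip_width: 0.522
grasp_force: 31.8
```

Request:
{"api": "apply_moves", "payload": {"rows": [{"x": 0, "y": 0, "z": 1.3, "ax": 0, "ay": 0, "az": 0, "gripper": 0.7}, {"x": 0, "y": 0, "z": 0, "ax": 0, "ay": 0, "az": 0, "gripper": 0.7}]}}

```text
clock: 15.8
position: [0.5208, -0.0097, 0.0402]
ee_rot: [0.8, 0.6, -0.0, -0.0]
ft_force: [-0.4, 0.5, -1.2]
grip_width: 0.521
grasp_force: 31.8
```

```bash
python3 - <<'E'
from h import *
p,M=rep(); o=get_obs(); print(o["ft_force"]@M,np.array(o["torque"])@M)
E
```

```text
TCP [ 0.5208 -0.0097  0.0402] blade xy [-32.  -96.7] xtool 73.77 tiltz [ 1.e-04 -3.e-04 -1.e+00]
[ 0.35181491 -0.5511781   1.16296254] [ 0.03164363  0.00517113 -0.00579587]
```

Request:
{"api": "apply_moves", "payload": {"rows": [{"x": 0, "y": 0.8, "z": 0, "ax": 0, "ay": 0, "az": 0, "gripper": 0.7}, {"x": 0, "y": 0.7, "z": 0, "ax": 0, "ay": 0, "az": 0, "gripper": 0.7}, {"x": 0, "y": 0, "z": 0, "ax": 0, "ay": 0, "az": 0, "gripper": 0.7}]}}

```text
clock: 16.05
position: [0.5218, -0.0099, 0.0402]
ee_rot: [0.8, 0.6, -0.0, -0.001]
ft_force: [-3.4, 1.2, 0.9]
grip_width: 0.52
grasp_force: 32.0
```

Request:
{"api": "apply_moves", "payload": {"rows": [{"x": 0, "y": 0.4, "z": 0, "ax": 0, "ay": 0, "az": 0, "gripper": 0.7}, {"x": 0, "y": 0, "z": 0, "ax": 0, "ay": 0, "az": 0, "gripper": 0.7}]}}

```text
clock: 16.22
position: [0.5221, -0.01, 0.0402]
ee_rot: [0.8, 0.6, -0.0, -0.001]
ft_force: [-2.8, 2.8, -0.4]
grip_width: 0.518
grasp_force: 32.1
```

Request:
{"api": "apply_moves", "payload": {"rows": [{"x": -0.8, "y": 0, "z": 0, "ax": 0, "ay": 0, "az": 0, "gripper": 0.7}, {"x": -0.7, "y": 0, "z": 0, "ax": 0, "ay": 0, "az": 0, "gripper": 0.7}, {"x": 0, "y": 0, "z": 0, "ax": 0, "ay": 0, "az": 0, "gripper": 0.7}]}}

```text
clock: 16.47
position: [0.5219, -0.011, 0.0402]
ee_rot: [0.8, 0.6, -0.0, -0.001]
ft_force: [-3.1, 3.6, -1.6]
grip_width: 0.518
grasp_force: 31.8
```

Request:
{"api": "apply_moves", "payload": {"rows": [{"x": -0.5, "y": 0, "z": 0, "ax": 0, "ay": 0, "az": 0, "gripper": 0.7}, {"x": 0, "y": 0, "z": 0, "ax": 0, "ay": 0, "az": 0, "gripper": 0.7}]}}

```text
clock: 16.63
position: [0.5218, -0.0115, 0.0402]
ee_rot: [0.8, 0.6, -0.0, -0.001]
ft_force: [-3.2, 3.6, -1.1]
grip_width: 0.521
grasp_force: 31.8
```

```bash
python3 - <<'E'
from h import *
p,M=rep(); o=get_obs(); print(o["ft_force"]@M,np.array(o["torque"])@M)
E
```

```text
TCP [ 0.5218 -0.0115  0.0402] blade xy [-30.6 -98.1] xtool 73.8 tiltz [ 7.e-04 -1.e-03 -1.e+00]
[ 2.58233916 -4.06929158  1.09871535] [1.09343827 0.62771527 0.18361885]
```

Request:
{"api": "apply_moves", "payload": {"rows": [{"x": -0.5, "y": 0, "z": 0, "ax": 0, "ay": 0, "az": 0, "gripper": 0.7}, {"x": 0, "y": 0, "z": 0, "ax": 0, "ay": 0, "az": 0, "gripper": 0.7}]}}

```text
clock: 16.8
position: [0.5216, -0.0119, 0.0402]
ee_rot: [0.8, 0.6, -0.0, -0.001]
ft_force: [-3.7, 3.6, -0.7]
grip_width: 0.52
grasp_force: 31.8
```

Request:
{"api": "apply_moves", "payload": {"rows": [{"x": -0.5, "y": 0, "z": 0, "ax": 0, "ay": 0, "az": 0, "gripper": 0.7}, {"x": 0, "y": 0, "z": 0, "ax": 0, "ay": 0, "az": 0, "gripper": 0.7}]}}

```text
clock: 16.97
position: [0.5215, -0.0124, 0.0402]
ee_rot: [0.8, 0.6, -0.0, -0.001]
ft_force: [-3.4, 4.6, -1.8]
grip_width: 0.518
grasp_force: 31.8
```

Request:
{"api": "apply_moves", "payload": {"rows": [{"x": -0.4, "y": 0, "z": 0, "ax": 0, "ay": 0, "az": 0, "gripper": 0.7}, {"x": 0, "y": 0, "z": 0, "ax": 0, "ay": 0, "az": 0, "gripper": 0.7}]}}

```text
clock: 17.13
position: [0.5214, -0.0127, 0.0402]
ee_rot: [0.8, 0.6, 0.0, -0.001]
ft_force: [-4.1, 4.0, -1.7]
grip_width: 0.518
grasp_force: 31.8
```

Request:
{"api": "apply_moves", "payload": {"rows": [{"x": -0.4, "y": 0, "z": 0, "ax": 0, "ay": 0, "az": 0, "gripper": 0.7}, {"x": 0, "y": 0, "z": 0, "ax": 0, "ay": 0, "az": 0, "gripper": 0.7}]}}

```text
clock: 17.3
position: [0.5213, -0.0131, 0.0402]
ee_rot: [0.8, 0.6, -0.0, -0.001]
ft_force: [-3.0, 4.6, -1.4]
grip_width: 0.519
grasp_force: 31.8
```

Request:
{"api": "apply_moves", "payload": {"rows": [{"x": -0.4, "y": 0, "z": 0, "ax": 0, "ay": 0, "az": 0, "gripper": 0.7}, {"x": 0, "y": 0, "z": 0, "ax": 0, "ay": 0, "az": 0, "gripper": 0.7}]}}

```text
clock: 17.47
position: [0.5212, -0.0135, 0.0402]
ee_rot: [0.8, 0.601, -0.0, -0.001]
ft_force: [-3.6, 2.9, -1.2]
grip_width: 0.521
grasp_force: 31.9
```

Request:
{"api": "apply_moves", "payload": {"rows": [{"x": -0.4, "y": 0, "z": 0, "ax": 0, "ay": 0, "az": 0, "gripper": 0.7}, {"x": 0, "y": 0, "z": 0, "ax": 0, "ay": 0, "az": 0, "gripper": 0.7}]}}

```text
clock: 17.63
position: [0.5211, -0.0138, 0.0402]
ee_rot: [0.8, 0.601, 0.0, -0.001]
ft_force: [-3.4, 4.4, -1.4]
grip_width: 0.516
grasp_force: 31.8
```

Request:
{"api": "apply_moves", "payload": {"rows": [{"x": -0.4, "y": 0, "z": 0, "ax": 0, "ay": 0, "az": 0, "gripper": 0.7}, {"x": 0, "y": 0, "z": 0, "ax": 0, "ay": 0, "az": 0, "gripper": 0.7}]}}

```text
clock: 17.8
position: [0.5211, -0.0138, 0.0402]
ee_rot: [0.8, 0.601, 0.0, -0.001]
ft_force: [-2.7, 5.7, -1.8]
grip_width: 0.523
grasp_force: 31.8
```

Request:
{"api": "apply_moves", "payload": {"rows": [{"x": -0.4, "y": 0, "z": 0, "ax": 0, "ay": 0, "az": 0, "gripper": 0.7}, {"x": 0, "y": 0, "z": 0, "ax": 0, "ay": 0, "az": 0, "gripper": 0.7}]}}

```text
clock: 17.97
position: [0.5211, -0.0139, 0.0403]
ee_rot: [0.799, 0.601, 0.0, -0.001]
ft_force: [-2.7, 6.8, -1.3]
grip_width: 0.52
grasp_force: 31.8
```

Request:
{"api": "apply_moves", "payload": {"rows": [{"x": -0.4, "y": 0, "z": 0, "ax": 0, "ay": 0, "az": 0, "gripper": 0.7}, {"x": 0, "y": 0, "z": 0, "ax": 0, "ay": 0, "az": 0, "gripper": 0.7}]}}

```text
clock: 18.13
position: [0.5212, -0.0139, 0.0403]
ee_rot: [0.799, 0.601, 0.001, -0.001]
ft_force: [-2.6, 7.8, -1.7]
grip_width: 0.514
grasp_force: 31.8
```

```bash
python3 - <<'E'
from h import *
p,M=rep(); o=get_obs(); print(o["ft_force"]@M,np.array(o["torque"])@M)
E
```

```text
TCP [ 0.5212 -0.0139  0.0403] blade xy [ -30.5 -100.6] xtool 73.86 tiltz [ 2.1e-03 -6.0e-04 -1.0e+00]
[ 6.77337274 -4.66467978  1.75536007] [1.04364547 1.53600727 0.13715721]
```

Request:
{"api": "apply_moves", "payload": {"rows": [{"x": 0, "y": 0, "z": 0.4, "ax": 0, "ay": 0, "az": 0, "gripper": 0.7}, {"x": 0, "y": 0, "z": 0, "ax": 0, "ay": 0, "az": 0, "gripper": 0.7}, {"x": 0, "y": 0, "z": 0, "ax": 0, "ay": 0, "az": 0, "gripper": 0.7}, {"x": 0.5, "y": -0.2, "z": 0, "ax": 0, "ay": 0, "az": 0, "gripper": 0.7}, {"x": 0, "y": 0, "z": 0, "ax": 0, "ay": 0, "az": 0, "gripper": 0.7}]}}

```text
clock: 18.55
position: [0.5213, -0.0139, 0.0401]
ee_rot: [0.799, 0.601, 0.001, -0.001]
ft_force: [-2.5, 5.7, 0.9]
grip_width: 0.521
grasp_force: 32.0
```

Request:
{"api": "apply_moves", "payload": {"rows": [{"x": 0, "y": 0, "z": 0, "ax": 0, "ay": 0, "az": 0, "gripper": 0.35}, {"x": 0, "y": 0, "z": 0, "ax": 0, "ay": 0, "az": 0, "gripper": 0.3}, {"x": 0, "y": 0, "z": 0, "ax": 0, "ay": 0, "az": 0, "gripper": 0.3}]}}

```text
clock: 18.8
position: [0.5216, -0.0158, 0.0403]
ee_rot: [0.8, 0.6, 0.0, 0.001]
ft_force: [0.3, 1.2, -0.1]
grip_width: 0.699
grasp_force: 0.0
```

Request:
{"api": "apply_moves", "payload": {"rows": [{"x": 0, "y": 0, "z": -10, "ax": 0, "ay": 0, "az": 0, "gripper": 0.3}, {"x": 0, "y": 0, "z": -20, "ax": 0, "ay": 0, "az": 0, "gripper": 0.3}, {"x": 0, "y": 0, "z": -30, "ax": 0, "ay": 0, "az": 0, "gripper": 0.3}, {"x": 0, "y": 0, "z": -30, "ax": 0, "ay": 0, "az": 0, "gripper": 0.3}]}}

```text
clock: 19.13
position: [0.5206, -0.0161, 0.1314]
ee_rot: [0.8, 0.6, -0.001, 0.0]
ft_force: [-0.7, -0.2, 0.0]
grip_width: 0.699
grasp_force: 0.0
```

Request:
{"api": "apply_moves", "payload": {"rows": [{"x": -40, "y": 0, "z": -5, "ax": 0, "ay": 0, "az": 0, "gripper": 0.3}, {"x": -40, "y": 0, "z": -5, "ax": 0, "ay": 0, "az": 0, "gripper": 0.3}, {"x": -40, "y": 0, "z": -5, "ax": 0, "ay": 0, "az": 0, "gripper": 0.3}, {"x": -40, "y": 0, "z": -5, "ax": 0, "ay": 0, "az": 0, "gripper": 0.3}, {"x": -40, "y": 0, "z": 0, "ax": 0, "ay": 0, "az": 0, "gripper": 0.3}]}}

```text
clock: 19.55
position: [0.4649, -0.2096, 0.1519]
ee_rot: [0.8, 0.6, 0.001, 0.001]
ft_force: [1.8, -0.1, 0.2]
grip_width: 0.7
grasp_force: 0.0
```

```bash
python3 - <<'E'
from h import *
rep(); t=Cam("top"); t.crop("t6",205,135,345,235,5)
hsv=cv2.cvtColor(t.im,cv2.COLOR_BGR2HSV); m=((hsv[:,:,1]>80)&(hsv[:,:,2]>90)).astype(np.uint8)*255; m[:,:275]=0;m[:140]=0;m[235:]=0;m[:,350:]=0
cs=max(cv2.findContours(m,0,2)[0],key=cv2.contourArea); r=cv2.minAreaRect((t.at(cs[:,0,:],.048)[:,:2]*1000).astype(np.float32)); print(r, B.T@(np.array(r[0])/1000-piv)*1000)
E
```

```text
TCP [ 0.4649 -0.2096  0.1519] blade xy [ -29.2 -304.3] xtool 73.76 tiltz [ 9.0e-04  2.8e-03 -1.0e+00]
((521.1083374023438, -13.735523223876953), (105.97093200683594, 41.97251892089844), 73.74089050292969) [ -30.5730427  -100.45466156]
```

View pics/t6.png

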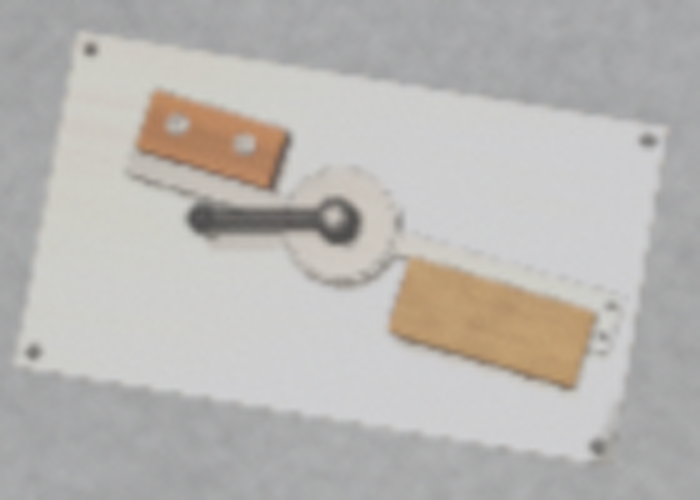

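The picture shows the block flush along the blade and against the lug at about (595,320), the lever at its stop and the blade still on the sample. The block measures (-30.6, -100.5) mm in the blade frame at 73.7°, within tolerance.

```bash
python3 -c "
from workcell import *
print(hand_in())"
```

```text
the job is handed in; nothing more can be done
None
```

I handed the job in at about 19.6 s with no verdict shown: the blade was pressed flush on the sample at about 5–6 N, the lever turned to its stop, and the pine block left seated against the blade and stop lug, with the bystanders untouched. While sliding the block in, the wrist briefly read about 25 N sideways and 33 N vertical. The camera showed a gap to the blade at that moment, so I took it as the block sticking on the plate.

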